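Load the brown vials into the feed chute

ROBOT

A 6-joint arm with a two-finger parallel gripper is mounted at the origin on the work surface. World frame = base frame: x ahead of the robot, y to its left, z up, the work surface at z = 0. Lengths are in m, angles in rad, forces in N, time in s.
With the tool pointing down it reaches from about 0.225 to 0.725 m from the base axis. Payload 3.1 kg.
Tool frame: the origin (TCP) lies at the very end of the fingers, on their centre line; the grasp point (between the pads) lies 19 mm behind it; z points along the fingers, y is the direction in which the jaws open and shut (so a half turn about z gives the same grasp; the last joint's range is limited). The gripper opens to 85 mm and grips with 20 to 120 N. Pads are 22 mm wide; open, the fingers measure 114 mm over their backs; the gripper's body (76 mm by 85 mm) begins 54 mm behind the grasp point. The pads swing forward as they close: fully open they stand 13 mm farther back than shut.
Start: joints at [-1.397, 0.048, 0.099, 1.622, 0, 1.443], TCP at [0.156, -0.501, 0.199] pointing down, gripper open.
Joint ranges: [-2.91, 2.91], [-0.99, 1.94], [-1.21, 1.42], [-2.12, 2.29], [-1.49, 1.47], [-3.14, 3.14]. Speed limits (rad/s): [2.79, 2.79, 3.14, 3.14, 3.14, 3.14].

INTERFACE

Orientations are given as a rotation vector (axis times angle).
In Python, from station import env gives the robot as it stands.
- The arm moves only by the shell command python3 -m inch 'ROWS' [OPENING] [FORCE]. ROWS is JSON, a list of rows, each a list of 4 numbers: the shift along the tool's x, y, z in cm, then the turn about the tool's z in units of 5 degrees (1.0 is 5 degrees). A call has 1 to 12 rows; each row is the pose to reach, as a shift and turn from the pose commanded when the call began, along the tool's axes at that moment; what a row does not reach only later rows make up. A row lasts 1/10 s, in which the tool goes at most 50 mm and 8.59 degrees, less where a joint would pass 70% of its speed; a pose out of reach is approached as far as the arm can. A call with a gripper value outside its range is refused whole. OPENING is the opening in per cent of the stroke, from 0 (shut) to 100 (fully open), set as the call begins (- or left out, the last holds). The fingers move at their own pace and stop on an object; FORCE is the grip in N (left out, the last holds). Time passes only in rows, so rows that repeat a pose let the fingers close. It gives the time, the measured TCP pose, the force and the opening at its end, in the units of the state.
- env.state(): the state, without advancing time (a new reading comes with each control period).
- env.capture(name): name is "side" or "top" or "wrist"; returns (picture, depth): 384x512x3 uint8, red, green, blue; 384x512 float32, m along the optical axis (not along the pixel's ray), 0 where there is no reading.
- env.get_calibration(name): a dict with "fx", "fy", "cx", "cy" (pixels), "rvec" (rotation vector, rad) and "tvec" (3), from world to camera coordinates, as OpenCV has them; the wrist camera has in their place "T_tool_cam" (4x4, takes a point from camera to tool coordinates, whose origin is the TCP and whose axes are the flange's). Camera axes: x right, y down, z forward; pixel columns grow to the right and rows downward; lengths in m; the calibration is good to about 2 mm. A picture is of the moment at which its call begins: read the wrist's pose just before it. get_calibration takes no time and is no camera call.
- env.sign_off(): hands the job in, once; it reports no verdict.
The state is a dict: "time_s": time; "q": joint angles; "qd": joint speeds; "effort": joint torques, N m; "eef_pos": TCP position; "tcp_rot": TCP orientation; "ft_force": force on the tool from outside, world axes, zero at the start; "moment": the same for the moment, N m; "width": finger opening in m.
Only numpy, scipy, OpenCV 4.12 (cv2) and the standard library are available. Lean on these libraries where they do the work, as an engineer would, in place of code of your own. Each camera call takes 0.05 s, during which the arm holds its last target. There are 200 camera calls.

TASK

Load the two brown glass vials into the sloping aluminium feed chute beside the safe, one after the other. Each must lie across the chute with its white cap at the chute's blue side wall, and roll down until they rest one behind the other against the low front stop. Lower them in gently, they are glass; do not drop them, and leave the clear glass vial in its cradle.

Things in the scene. Friction and masses are not known exactly. Their poses are not given: they have to be found in the camera images.
- brown_vial_a: Brown glass vial, white cap, lying level in a black cradle, axis 29.5 mm above the counter. 62 mm long, about 45 g: glass body 28 mm in diameter, 42 mm long, then neck, then cap 23 mm wide, 14 mm long. Origin on the axis at the cap's outer face; x points out through the cap, so mid-length is x = -31, mid-body (grip across it) -41, balance about -38 mm; y and z turn as it rolls.
- brown_vial_b: The other brown vial, same in all as brown_vial_a, in a like cradle; only where its cap points differs. Cradles are fixed: a block 24 mm wide (narrower than the glass, so fingers pass either side), 32 mm long, 21 mm high, under the glass body, on a foot 50 x 44 x 4 mm.
- clear_vial: Same shape, size and axes as the brown vials, in a like cradle, but of clear colourless glass. It is not to be loaded: leave it lying in its cradle.
- chute: Open aluminium channel, fixed, 200 mm long, sloping 10 deg. Origin on the counter under its middle; x level along it to the high loading end, y across to the BLUE wall. Floor top at z = 36 mm + 0.176 x; inside width 82 mm, walls 5 mm thick, 24 mm high; stop 22 mm high at x = -94 mm. Laid at x = 30 mm (axis 55.5 mm up) a vial rolls down unaided and rests with its axis at x = -82, the next at -54.
Things that resemble listed ones, but are neither listed nor needed, are in the scene too. What is shaped like the brown_vial_a but purple or turquoise is not meant.

How it is judged:
By the outcome, as a careful person would: the job done as asked, in the order asked, and still so for the second after the job is handed in, with the robot touching nothing.
It also fails if it takes over 58 s, if anything falls off the work surface, if the arm or the gripper's body presses on something with over 40 N, if the wrist force passes 120 N, or if a joint passes its speed limit or range.

## Working session

There is one attempt and no reset: what is moved stays moved. The work goes in short steps, Python scripts to look and compute and a shell command to move; the robot and the scene stay as the last step left them, time stands still between calls to the robot, and variables do not carry over. Pictures are saved under pics/ and viewed, about 8 in all and at most 12, crops included, and the job is handed in when it is done.

```bash
ls; mkdir -p pics
cat > h.py <<'E'
import numpy as np, cv2
from scipy.spatial.transform import Rotation as R
from station import env
def cam(name):
    c=env.get_calibration(name); K=(c['fx'],c['fy'],c['cx'],c['cy'])
    if 'rvec' in c:
        Rm=R.from_rotvec(np.ravel(c['rvec'])).as_matrix().T; o=-Rm@np.ravel(c['tvec'])
    else:
        s=env.state(); T=np.eye(4); T[:3,:3]=R.from_rotvec(s['tcp_rot']).as_matrix(); T[:3,3]=s['eef_pos']
        T=T@np.array(c['T_tool_cam']); Rm=T[:3,:3]; o=T[:3,3]
    return K,Rm,o
def ray(C,uv,z):
    (fx,fy,cx,cy),Rm,o=C; uv=np.atleast_2d(uv).astype(float)
    d=np.c_[(uv[:,0]-cx)/fx,(uv[:,1]-cy)/fy,np.ones(len(uv))]@Rm.T
    return o+d*((z-o[2])/d[:,2])[:,None]
def proj(C,P):
    (fx,fy,cx,cy),Rm,o=C; p=(np.atleast_2d(P)-o)@Rm
    return np.c_[fx*p[:,0]/p[:,2]+cx,fy*p[:,1]/p[:,2]+cy]
def save(n,img,scale=1):
    cv2.imwrite('pics/'+n,cv2.resize(img[...,::-1],None,fx=scale,fy=scale,interpolation=cv2.INTER_CUBIC))
E
python3 - <<'E'
from h import *
s=env.state(); print(s['time_s'],s['eef_pos'],s['tcp_rot'],s['width'])
for n in('top','side','wrist'):
    C=cam(n); im,d=env.capture(n); np.savez('pics/'+n+'0.npz',im=im,d=d)
    print(n,C[0],C[2].round(3),C[1][:,2].round(2))
    save(n+'0.png',im,1.5 if n=='top' else 1)
E
```

```text
pics
0.0 [ 0.15592457 -0.5005868   0.19752797] [-3.10357665e+00 -4.71907000e-01  6.57747752e-05] 0.0855744489795954
top (472.8228248863259, 472.8228248863259, 249.15875801935124, 189.65882065874578) [ 0.472 -0.042  1.212] [ 0.12  0.   -0.99]
side (499.07806500359294, 499.07806500359294, 257.70632143463996, 191.2174015983199) [ 0.469 -0.738  0.906] [ 0.12  0.64 -0.76]
wrist (327.74336127642005, 327.74336127642005, 259.34870481480203, 196.4096095893297) [ 0.223 -0.48   0.373] [-0.26 -0.08 -0.96]
```

View pics/top0.png

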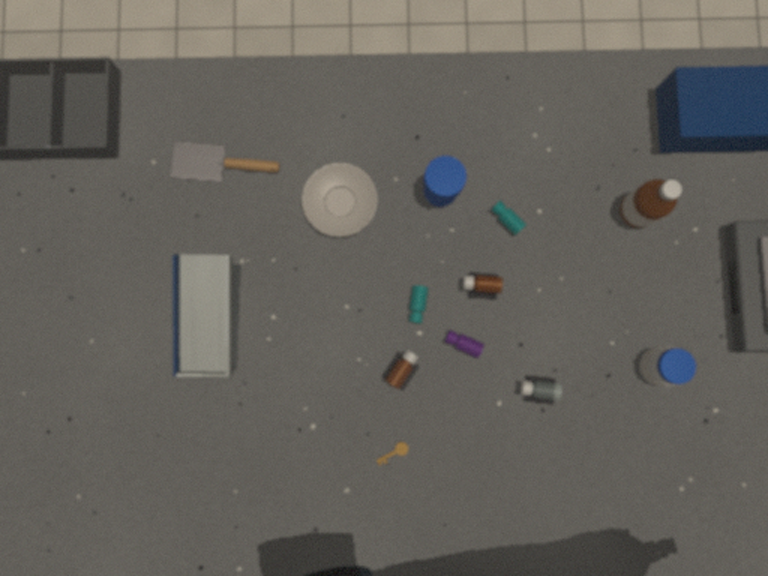

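View pics/side0.png

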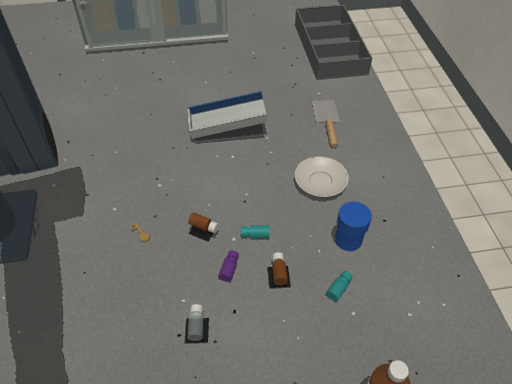

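Top view, in 1.5x pixels: two brown vials with white caps at (483,284) and (402,369), the clear one at (541,390), and purple and turquoise lookalikes at (465,344), (508,218) and (418,304). The chute is at (203,315) with its blue wall on the left. Next I measure the positions.

Run:
```python
from h import *
for n in('top','side'):
    z=np.load(f'pics/{n}0.npz'); im,d=z['im'],z['d']; C=cam(n)
    hsv=cv2.cvtColor(im,cv2.COLOR_RGB2HSV)
    br=cv2.inRange(hsv,(3,110,40),(14,255,200)); wh=cv2.inRange(hsv,(0,0,150),(180,60,255))
    for nm,m in(('brown',br),('white',wh)):
        k,l,st,ce=cv2.connectedComponentsWithStats(m)
        for i in range(1,k):
            if 25<st[i,4]<900 and 150<ce[i][1] and ce[i][1]<350: print(n,nm,ce[i].round(1),st[i,4],ray(C,ce[i],.0295)[0].round(4))
    # full cloud from depth
    (fx,fy,cx,cy),Rm,o=C; v,u=np.mgrid[:384,:512]
    P=np.stack([(u-cx)/fx*d,(v-cy)/fy*d,d],-1)@Rm.T+o
    bl=cv2.inRange(hsv,(105,100,30),(125,255,255))
    k,l,st,ce=cv2.connectedComponentsWithStats(bl)
    for i in range(1,k):
        if st[i,4]>60: print(n,'blue',ce[i].round(0),st[i,:5])
    if n=='top':
        for vv in range(166,256,7): print(vv,[tuple((P[vv,uu]*1000).round(0).astype(int)) for uu in(116,118,122,136,148,152,154)])
```

```text
top brown [325.2 189. ] 173 [ 0.611  -0.2299  0.0295]
top brown [265.8 248.6] 167 [ 0.4649 -0.0774  0.0295]
top white [136.1 178.9] 89 [0.6451 0.2467 0.0295]
top white [148.9 183. ] 57 [0.634  0.2141 0.0295]
top white [312.3 187.8] 26 [ 0.6147 -0.1977  0.0295]
top white [273.5 238. ] 26 [ 0.4906 -0.0971  0.0295]
top white [351.4 258.5] 28 [ 0.437  -0.2884  0.0295]
top blue [481.  70.] [ 445   44   67   57 3143]
top blue [296. 120.] [283 104  28  33 702]
top blue [451. 244.] [439 233  25  23 453]
166 [(np.int64(685), np.int64(308), np.int64(-5)), (np.int64(684), np.int64(301), np.int64(3)), (np.int64(685), np.int64(292), np.int64(-4)), (np.int64(684), np.int64(255), np.int64(-3)), (np.int64(682), np.int64(223), np.int64(2)), (np.int64(682), np.int64(213), np.int64(1)), (np.int64(683), np.int64(208), np.int64(-1))]
173 [(np.int64(654), np.int64(284), np.int64(77)), (np.int64(655), np.int64(283), np.int64(65)), (np.int64(657), np.int64(276), np.int64(53)), (np.int64(657), np.int64(243), np.int64(47)), (np.int64(656), np.int64(211), np.int64(54)), (np.int64(652), np.int64(197), np.int64(
[... 3367 characters left out ...]
41)), (np.int64(468), np.int64(286), np.int64(41)), (np.int64(467), np.int64(277), np.int64(40)), (np.int64(467), np.int64(242), np.int64(40)), (np.int64(466), np.int64(213), np.int64(40)), (np.int64(466), np.int64(202), np.int64(42)), (np.int64(466), np.int64(206), np.int64(1))]
side brown [199.1 221.3] 258 [ 0.4611 -0.0738  0.0295]
side brown [279.4 272.4] 335 [ 0.6096 -0.2279  0.0295]
side white [212.  225.5] 57 [ 0.4878 -0.0896  0.0295]
side white [277.5 255.5] 62 [ 0.6135 -0.1876  0.0295]
side white [504.3 303.1] 477 [ 1.0288 -0.3653  0.0295]
side white [195.8 308.8] 97 [ 0.4359 -0.2811  0.0295]
side blue [225. 102.] [189  91  73  23 497]
side blue [352. 225.] [ 335  202   37   49 1362]
```

Run:
```python
from h import *
a=np.load('pics/top0.npz')['im']; b=np.load('pics/side0.npz')['im']
A=cv2.resize(a[150:290,100:390],None,fx=2.7,fy=2.7,interpolation=cv2.INTER_CUBIC)
B=cv2.resize(b[80:150,170:290],(360,210),interpolation=cv2.INTER_CUBIC);B2=cv2.resize(b[195:345,170:300],(240,210),interpolation=cv2.INTER_CUBIC)
W=np.hstack([B,B2]);W=np.pad(W,((0,0),(0,A.shape[1]-W.shape[1]),(0,0)))
save('crop1.png',np.vstack([A,W]))
```

```text
(no output)
```

View pics/crop1.png

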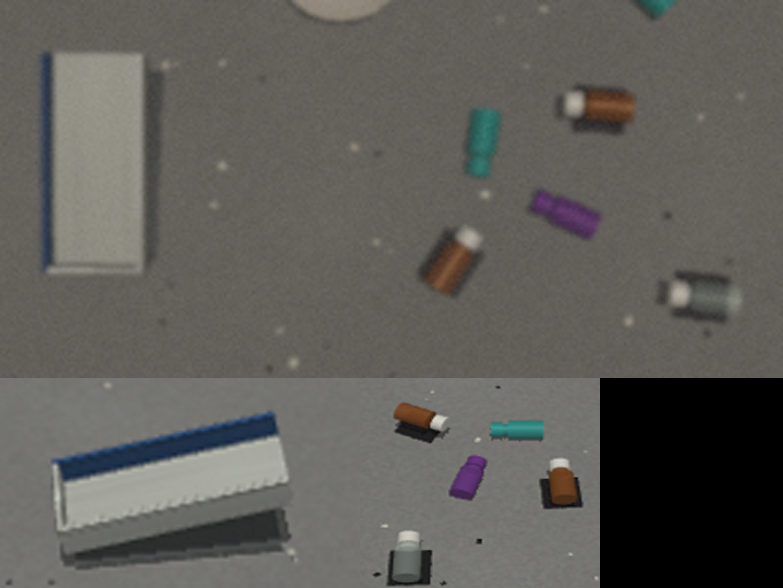

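Candidates (crop pixels): brown at (605,105), brown at (452,262), clear at (708,297), with purple and turquoise at (565,213) and (483,145). Only the two brown ones with white caps, lying in black cradles, fit. The chute's blue wall is on the +y side and its high end is far from the robot (+x). I start with the vial at (0.611,-0.229), cap towards +y.

```bash
cat >> h.py <<'E'
def yaw():
    M=R.from_rotvec(env.state()['tcp_rot']).as_matrix(); return np.degrees(np.arctan2(M[1,0],M[0,0]))
def go(p,yw):
    "shift (cm) and turn (5 deg) in tool axes from measured pose to p, tool x yaw yw"
    s=env.state(); M=R.from_rotvec(s['tcp_rot']).as_matrix()
    t=-((yw-yaw()+180)%360-180)/5
    print('shift',(M.T@(np.array(p)-s['eef_pos'])*100).round(2),'turn',round(t,2),'yaw',yaw().round(2))
E
python3 - <<'E'
from h import *
go([.611,-.229,.15],86)
E
```

```text
shift [ 51.53 -12.41   4.81] turn -13.74 yaw 17.29
```

```bash
python3 -m inch '[[4,-1,0,-1],[8,-2,0,-2.5],[13,-3,0,-4],[18,-4.3,1,-5.5],[23,-5.5,1.5,-7],[28,-6.7,2,-8.5],[33,-8,3,-10],[38,-9.2,4,-11.5],[43,-10.4,4.8,-13],[48,-11.6,4.8,-13.7],[51.5,-12.4,4.8,-13.7],[51.5,-12.4,4.8,-13.7]]' 100
python3 -m inch '[[0,0,0,0],[0,0,0,0],[0,0,0,0]]' 75
python3 - <<'E'
from h import *
C=cam('wrist'); im,d=env.capture('wrist'); np.savez('pics/w1.npz',im=im,d=d); save('w1.png',im,1)
s=env.state(); print(s['eef_pos'],yaw(),s['width'],s['ft_force'])
hsv=cv2.cvtColor(im,cv2.COLOR_RGB2HSV)
br=cv2.inRange(hsv,(3,110,40),(14,255,220)); wh=cv2.inRange(hsv,(0,0,140),(180,60,255))
for nm,m in(('brown',br),('white',wh)):
    k,l,st,ce=cv2.connectedComponentsWithStats(m)
    for i in range(1,k):
        if st[i,4]>150: print(nm,ce[i].round(1),st[i],ray(C,ce[i],.0295)[0].round(4))
E
```

```text
time_s: 1.35
eef_pos: [0.6145, -0.2251, 0.147]
tcp_rot: [-2.292, -2.143, -0.002]
ft_force: [0.4, -0.0, -0.5]
width: 0.0853
time_s: 1.65
eef_pos: [0.6099, -0.2309, 0.1513]
tcp_rot: [2.303, 2.136, -0.0]
ft_force: [0.2, 0.3, -0.5]
width: 0.064
[ 0.60998175 -0.23098643  0.15151422] 85.67570808041795 0.06404820502121265 [0.34340037 0.36539571 0.50665004]
brown [67.4 12.5] [  27    0   72   37 1462] [ 0.4649 -0.0792  0.0295]
brown [260.4 176.9] [ 246  150   31   54 1523] [ 0.6111 -0.2273  0.0295]
white [259.5 193.7] [    0     0   512   358 92677] [ 0.6091 -0.2434  0.0295]
white [98.5 24.9] [ 87  12  28  29 463] [ 0.4883 -0.0901  0.0295]
white [260.7 141. ] [249 133  25  17 405] [ 0.6139 -0.1944  0.0295]
white [109.2 372.4] [ 89 360  36  24 356] [ 0.4263 -0.4371  0.0295]
```

View pics/w1.png

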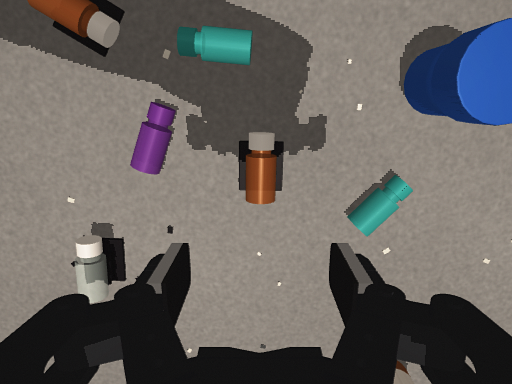

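The wrist view shows the target brown vial at (260,175), cap up at (260,141), between the fingers and well clear of the purple one at (152,140). All three views agree that its mid-body is at about (0.611,-0.2275) with a yaw of about 85°.

Run:
```python
from h import *
go([.611,-.2275,.0215],85.3)
```

```text
shift [ 0.36  0.07 13.  ] turn 0.08 yaw 85.68
```

```bash
python3 -m inch '[[0.35,0.1,2,0.1],[0.35,0.1,4.5,0.1],[0.35,0.1,7,0.1],[0.35,0.1,9.5,0.1],[0.35,0.1,11.5,0.1],[0.35,0.1,12.5,0.1],[0.35,0.1,13,0.1],[0.35,0.1,13,0.1],[0.35,0.1,13,0.1],[0.35,0.1,13,0.1]]'
python3 -m inch '[[0,0,0,0],[0,0,0,0],[0,0,0,0],[0,0,0,0],[0,0,0,0],[0,0,0,0],[0,0,0,0],[0,0,0,0]]' 0 25
```

```text
time_s: 2.7
eef_pos: [0.6132, -0.227, 0.0225]
tcp_rot: [2.309, 2.126, 0.002]
ft_force: [-0.7, 0.1, -0.2]
width: 0.064
time_s: 3.5
eef_pos: [0.6122, -0.2263, 0.0207]
tcp_rot: [-2.311, -2.128, -0.0]
ft_force: [0.0, -0.2, -0.6]
width: 0.0
```

Width reads 0, so I look before doing anything else.

Run:
```python
from h import *
s=env.state(); print(s['eef_pos'],s['width'],s['ft_force'])
im,d=env.capture('wrist'); im2,_=env.capture('side')
B=cv2.resize(im2[190:350,170:380],(512,390),interpolation=cv2.INTER_CUBIC)
W=np.zeros((390,800,3),np.uint8)
W[:,:500]=B[:,:500]; W[:225,500:]=cv2.resize(im,(300,225)); save('w2.png',W)
```

```text
[ 0.61215377 -0.22634983  0.02069055] 2.632488014268288e-05 [ 0.0356679  -0.1575696  -0.56278572]
```

View pics/w2.png

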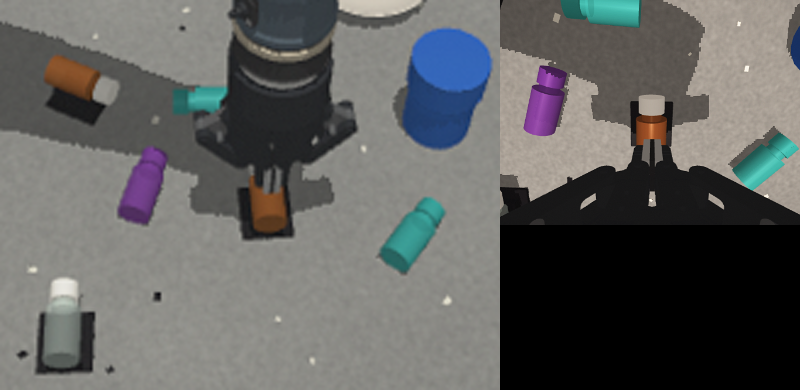

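Run:
```python
from h import *
S=cam('side'); W=cam('wrist'); s=env.state(); p=s['eef_pos']; print(p)
for z in(0,.01,.0225,.04): print(z,'side',proj(S,p+[0,0,z]).round(1),'wrist',proj(W,p+[0,0,z]).round(1))
print('body mid side',proj(S,[.611,-.2275,.0435]),'wrist',proj(W,[.611,-.2275,.0435]),'cap top', proj(W,[.614,-.194,.041]))
for n,(a,b,c,e) in(('side',(225,300,230,320)),('wrist',(130,300,190,330))):
    im,d=env.capture(n); C=cam(n); hsv=cv2.cvtColor(im,cv2.COLOR_RGB2HSV)
    br=cv2.inRange(hsv,(3,110,40),(14,255,220)); k,l,st,ce=cv2.connectedComponentsWithStats(br)
    for i in range(1,k):
        if st[i,4]>100: print(n,'brown',ce[i].round(1),st[i])
    save('x_'+n+'.png',im[a:b,c:e],4)
    (fx,fy,cx,cy),Rm,o=C; v,u=np.mgrid[:384,:512]
    P=np.stack([(u-cx)/fx*d,(v-cy)/fy*d,d],-1)@Rm.T+o
    if n=='side':
        for v in range(252,292,3): print(v,(P[v,279]*1000).round(0),im[v,279])
    else:
        for v in range(160,290,8): print(v,(P[v,253]*1000).round(0),im[v,253],(P[v,260]*1000).round(0),im[v,260])
a=cv2.imread('pics/x_side.png');b=cv2.imread('pics/x_wrist.png');h=600
cv2.imwrite('pics/x.png',np.hstack([cv2.resize(a,(360,300)),cv2.resize(b,(400,486))[:300]]))
```

```text
[ 0.61214564 -0.22640186  0.02070627]
0 side [[280.3 273.8]] wrist [[259.5 229.6]]
0.01 side [[280.5 271.2]] wrist [[259.5 236.5]]
0.0225 side [[280.8 268. ]] wrist [[259.5 246.1]]
0.04 side [[281.2 263.3]] wrist [[259.5 262.3]]
body mid side [[280.34563062 268.45769377]] wrist [[257.44103286 248.5464789 ]] cap top [[257.82006981 182.96329478]]
side brown [199.  221.3] [188 213  23  19 264]
side brown [279.3 275.4] [272 262  16  24 256]
side brown [383.7 376.2] [370 364  40  20 356]
252 [ 602. -242.  128.] [34 36 38]
255 [ 603. -238.  110.] [35 37 38]
258 [ 604. -238.  100.] [32 33 35]
261 [ 604. -237.   88.] [105 106 103]
264 [ 605. -236.   76.] [107 108 106]
267 [ 606. -236.   65.] [106 108 107]
270 [ 608. -229.   41.] [135  79  38]
273 [ 607. -237.   42.] [133  79  41]
276 [ 605. -244.   43.] [132  78  39]
279 [ 605. -247.   37.] [87 55 31]
282 [ 605. -249.   28.] [89 56 32]
285 [ 605. -249.   16.] [50 37 26]
288 [ 606. -247.   -0.] [103 104  99]
291 [ 605. -253.   -0.] [139 138 133]
wrist brown [257.4 219.6] [ 232  196   53   53 2325]
160 [ 611. -189.    1.] [93 87 82] [ 615. -19
[... 442 characters left out ...]
53  27]
216 [ 610. -210.   44.] [169  92  45] [ 614. -210.   43.] [201 121  67]
224 [ 610. -214.   43.] [167  88  44] [ 613. -214.   43.] [193 113  62]
232 [ 609. -219.   43.] [166  86  43] [ 613. -219.   44.] [188 107  57]
240 [ 610. -215.   61.] [111 106 101] [ 613. -216.   60.] [21 19 19]
248 [ 610. -215.   69.] [112 106 101] [ 613. -215.   69.] [20 19 18]
256 [ 610. -215.   77.] [111 105 100] [ 613. -215.   77.] [20 19 19]
264 [ 611. -215.   84.] [112 107 101] [ 613. -216.   83.] [23 21 20]
272 [ 611. -215.   90.] [113 106 101] [ 613. -215.   90.] [21 20 19]
280 [ 611. -214.   98.] [78 75 72] [ 613. -218.   90.] [26 24 24]
288 [ 611. -214.  102.] [24 23 25] [ 613. -221.   90.] [26 24 25]
```

View pics/x.png

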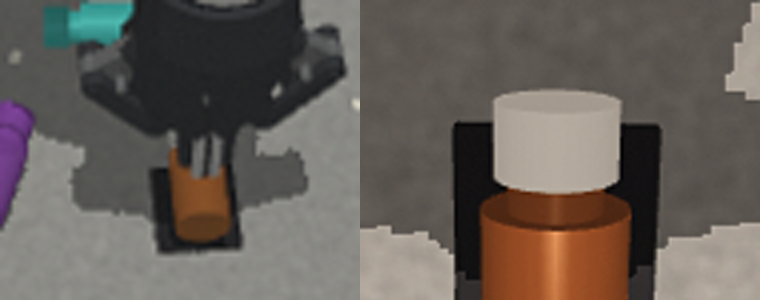

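Run:
```python
from h import *
# fingertip points in tool frame, from stored first wrist pictures (camera is fixed to the tool)
T=np.array(env.get_calibration('wrist')['T_tool_cam']); c=env.get_calibration('wrist')
print(T.round(3))
im,dn=env.capture('wrist')
for n,d in(('open',np.load('pics/wrist0.npz')['d']),('75',np.load('pics/w1.npz')['d']),('shut',dn)):
    v,u=np.mgrid[:384,:512]
    P=np.stack([(u-c['cx'])/c['fx']*d,(v-c['cy'])/c['fy']*d,d],-1)@T[:3,:3].T+T[:3,3]
    m=(d>.05)&(d<.26)&(np.abs(P[...,1])<.06)&(np.abs(P[...,0])<.03)&(P[...,2]<.1)&(P[...,2]>-.12)
    for r in range(200,300,6):
        q=P[r][m[r]]
        if len(q): print(n,r,'n',len(q),'z',(q[:,2].max()*1000).round(),'y',(q[:,1].min()*1000).round(),(q[:,1].max()*1000).round(),'x at zmax',(q[q[:,2].argmax(),0]*1000).round())
```

```text
[[-0.    -0.961 -0.276  0.07 ]
 [ 1.    -0.    -0.    -0.   ]
 [-0.    -0.276  0.961 -0.175]
 [ 0.     0.     0.     1.   ]]
open 254 n 46 z -47.0 y -49.0 49.0 x at zmax 8.0
open 260 n 58 z -47.0 y -49.0 49.0 x at zmax 5.0
open 266 n 84 z -46.0 y -56.0 56.0 x at zmax 2.0
open 272 n 98 z -46.0 y -56.0 57.0 x at zmax -1.0
open 278 n 108 z -48.0 y -56.0 56.0 x at zmax -4.0
open 284 n 120 z -46.0 y -56.0 56.0 x at zmax -8.0
open 290 n 128 z -48.0 y -56.0 56.0 x at zmax -9.0
open 296 n 144 z -51.0 y -53.0 53.0 x at zmax -11.0
75 248 n 42 z -40.0 y -39.0 39.0 x at zmax 7.0
75 254 n 62 z -39.0 y -43.0 44.0 x at zmax 4.0
75 260 n 80 z -40.0 y -46.0 46.0 x at zmax 1.0
75 266 n 90 z -38.0 y -45.0 45.0 x at zmax -3.0
75 272 n 97 z -39.0 y -46.0 45.0 x at zmax -5.0
75 278 n 106 z -40.0 y -46.0 45.0 x at zmax -8.0
75 284 n 117 z -43.0 y -43.0 43.0 x at zmax -9.0
75 290 n 142 z -45.0 y -46.0 45.0 x at zmax -11.0
75 296 n 187 z -52.0 y -59.0 59.0 x at zmax -10.0
shut 200 n 192 z 22.0 y -59.0 60.0 x at zmax 11.0
shut 206 n 191 z 22.0 y -60.0 59.0 x at zmax 7.0
shut 212 n 189 z 22.0 y -60.0 59.0 x at zmax 3.0
shut 218 n 189 z 22.0 y -60.0 60.0 x at zmax -1.0
shut 224 n 188 z 22.0 y -59.0 60.0 x at zmax -5.0
shut 230 n 187 z 22.0 y -60.0 60.0 x at zmax -9.0
shut 236 n 186 z 22.0 y -60.0 59.0 x at zmax -13.0
shut 242 n 186 z 22.0 y -60.0 60.0 x at zmax -18.0
shut 248 n 183 z 22.0 y -60.0 59.0 x at zmax -22.0
shut 254 n 182 z 22.0 y -60.0 60.0 x at zmax -26.0
shut 260 n 163 z 21.0 y -59.0 60.0 x at zmax -30.0
shut 266 n 68 z -55.0 y -13.0 13.0 x at zmax 6.0
shut 272 n 70 z -61.0 y -13.0 13.0 x at zmax 7.0
shut 278 n 77 z -69.0 y -13.0 13.0 x at zmax 9.0
shut 284 n 126 z -69.0 y -30.0 29.0 x at zmax 6.0
shut 290 n 174 z -70.0 y -33.0 33.0 x at zmax 4.0
shut 296 n 228 z -70.0 y -35.0 35.0 x at zmax 2.0
```

The depth images show that the real fingertips sit about 33 mm (shut) to 46 mm (open) behind the reported TCP. The fingers therefore closed in air above the vial (tip z ≈ 0.054, vial top 0.0435), and the vial has not moved. I reopen, go 3.2 cm lower and grip again.

```bash
python3 -m inch '[[0,0,-0.5,0],[0,0,-0.5,0],[0,0,-0.5,0],[0,0,-0.5,0],[0,0,-0.5,0]]' 75 25
python3 -m inch '[[0,0,1,0],[0,0,2,0],[0,0,2.8,0],[0,0,3.3,0],[0,0,3.7,0],[0,0,3.7,0],[0,0,3.7,0]]'
python3 -m inch '[[0,0,0,0],[0,0,0,0],[0,0,0,0],[0,0,0,0],[0,0,0,0],[0,0,0,0]]' 0 25
python3 - <<'E'
from h import *
T=np.array(env.get_calibration('wrist')['T_tool_cam']); c=env.get_calibration('wrist')
im,d=env.capture('wrist'); save('w3.png',im); s=env.state(); print(s['eef_pos'],s['width'],s['ft_force'])
v,u=np.mgrid[:384,:512]
P=np.stack([(u-c['cx'])/c['fx']*d,(v-c['cy'])/c['fy']*d,d],-1)@T[:3,:3].T+T[:3,3]
for r in range(222,290,6):
    q=P[r][(np.abs(P[r,:,0])<.03)&(np.abs(P[r,:,1])<.032)&(P[r,:,2]<.0)&(np.abs(P[r,:,1])>.0145)]
    if len(q): print(r,len(q),(q.max(0)*1000).round(),(q.min(0)*1000).round())
E
```

```text
time_s: 4.25
eef_pos: [0.6121, -0.2263, 0.0256]
tcp_rot: [-2.311, -2.128, 0.0]
ft_force: [-0.9, -0.3, -0.4]
width: 0.064
time_s: 4.95
eef_pos: [0.6122, -0.2264, -0.0112]
tcp_rot: [2.311, 2.128, 0.0]
ft_force: [0.9, -1.3, 0.4]
width: 0.0638
time_s: 5.55
eef_pos: [0.6113, -0.2265, -0.0104]
tcp_rot: [-2.311, -2.128, 0.002]
ft_force: [-4.7, 0.3, 5.7]
width: 0.0267
[ 0.61130833 -0.22652865 -0.01045055] 0.027055714012836705 [-4.01320615  0.12434836  6.20849376]
222 56 [11. 32. -9.] [  8. -32. -16.]
228 56 [  7.  32. -10.] [  5. -32. -15.]
234 54 [ 4. 31. -9.] [  1. -32. -16.]
240 51 [ 12.  32. -10.] [ -2. -32. -41.]
246 49 [ 11.  32. -10.] [ -6. -32. -47.]
252 52 [ 12.  27. -43.] [  6. -26. -54.]
258 54 [ 12.  27. -48.] [  6. -27. -59.]
264 58 [ 12.  27. -54.] [  7. -27. -64.]
270 59 [ 12.  27. -59.] [  6. -27. -68.]
276 65 [ 14.  25. -70.] [ 10. -25. -77.]
282 82 [ 14.  27. -69.] [  7. -27. -81.]
288 86 [ 13.  27. -70.] [  5. -27. -83.]
```

Width is 26.7 mm and the upward force is 6 N, so the pads caught the glass above its axis and the tips need to go lower. I open a little, lower 6 mm and grip again.

```bash
python3 -m inch '[[0,0,0,0],[0,0,0,0],[0,0,0,0],[0,0,0.3,0],[0,0,0.6,0],[0,0,0.6,0]]' 55 25
python3 -m inch '[[0,0,0,0],[0,0,0,0],[0,0,0,0],[0,0,0,0],[0,0,0,0],[0,0,0,0]]' 0 25
python3 - <<'E'
from h import *
T=np.array(env.get_calibration('wrist')['T_tool_cam']); c=env.get_calibration('wrist')
im,d=env.capture('wrist'); save('w4.png',im[120:330,160:360],3); s=env.state(); print(s['eef_pos'],s['width'],s['ft_force'])
v,u=np.mgrid[:384,:512]
P=np.stack([(u-c['cx'])/c['fx']*d,(v-c['cy'])/c['fy']*d,d],-1)@T[:3,:3].T+T[:3,3]
for r in range(228,256,2):
    q=P[r][(P[r,:,0]<.03)&(np.abs(P[r,:,1])<.027)&(np.abs(P[r,:,1])>.016)]
    print(r,len(q),(q.max(0)*1000).round(),(q.min(0)*1000).round())
E
```

```text
time_s: 6.2
eef_pos: [0.6115, -0.226, -0.0184]
tcp_rot: [-2.31, -2.127, 0.001]
ft_force: [-0.4, -0.2, -0.7]
width: 0.047
time_s: 6.8
eef_pos: [0.6114, -0.2263, -0.0173]
tcp_rot: [-2.31, -2.127, 0.001]
ft_force: [-5.3, -0.3, 3.4]
width: 0.0273
[ 0.61141349 -0.22632218 -0.01727386] 0.027113294147696605 [-4.75800032  1.54722531  3.57908767]
228 39 [ 10.  27. -17.] [  8. -27. -22.]
230 38 [  9.  27. -17.] [  6. -27. -22.]
232 38 [  8.  27. -17.] [  5. -27. -23.]
234 38 [  7.  27. -16.] [  4. -27. -24.]
236 38 [  6.  27. -17.] [  3. -27. -22.]
238 34 [ 11.  27. -16.] [  2. -27. -39.]
240 32 [ 12.  27. -16.] [  1. -27. -42.]
242 32 [ 12.  27. -17.] [ -0. -27. -44.]
244 30 [ 12.  27. -16.] [ -2. -27. -46.]
246 27 [ 11.  26. -17.] [ -2. -27. -47.]
248 36 [ 12.  25. -39.] [  7. -25. -50.]
250 41 [ 12.  26. -41.] [  7. -26. -52.]
252 45 [ 11.  27. -43.] [  7. -27. -53.]
254 47 [ 12.  27. -45.] [  7. -27. -55.]
```

The tips are now at z ≈ 0.021, 8 mm below the glass axis. Next I lift and check the grip.

```bash
python3 -m inch '[[0,0,-0.3,0],[0,0,-0.8,0],[0,0,-1.6,0],[0,0,-2.8,0],[0,0,-4.2,0],[0,0,-6,0],[0,0,-8,0],[0,0,-10,0],[0,0,-11.5,0],[0,0,-12.5,0],[0,0,-13,0],[0,0,-13,0]]'
python3 - <<'E'
from h import *
im,d=env.capture('wrist'); im2,_=env.capture('side'); C=cam('wrist'); s=env.state(); print(s['time_s'],s['eef_pos'],yaw(),s['width'],s['ft_force'])
A=cv2.resize(im,(480,360)); B=cv2.resize(im2[170:320,200:335],(320,360)); save('w5.png',np.hstack([A,B]))
c=env.get_calibration('wrist');T=np.array(c['T_tool_cam']); v,u=np.mgrid[:384,:512]
P=np.stack([(u-c['cx'])/c['fx']*d,(v-c['cy'])/c['fy']*d,d],-1)@T[:3,:3].T+T[:3,3]
for r in range(165,250,7): print(r,(P[r,259]*1000).round(),im[r,259])
hsv=cv2.cvtColor(im,cv2.COLOR_RGB2HSV)
wh=cv2.inRange(hsv,(0,0,130),(180,60,255))
m=wh[150:240,225:295]&((d[150:240,225:295]<.2)*255).astype(np.uint8)
ys,xs=np.nonzero(m); print(len(xs),xs.min()+225,xs.max()+225,ys.min()+150,ys.max()+150)
q=P[150:240,225:295][m>0]; print('cap',(np.percentile(q,[2,50,98],axis=0)*1000).round(1))
E
```

```text
time_s: 8.05
eef_pos: [0.6126, -0.2266, 0.1135]
tcp_rot: [2.31, 2.128, 0.001]
ft_force: [0.6, 0.1, -1.1]
width: 0.0274
8.15 [ 0.61168205 -0.22611813  0.11167193] 85.29133633408684 0.027238312194287552 [ 0.03239148  0.14740045 -0.88250978]
165 [ 17.  -0. 110.] [18 16 17]
172 [ 13.  -0. 100.] [17 15 16]
179 [ 39.  -0. -41.] [156 145 135]
186 [ 39.  -0. -52.] [155 145 134]
193 [ 38.  -0. -59.] [172 161 150]
200 [ 35.  -0. -59.] [172 162 150]
207 [ 33.  -0. -60.] [170 161 149]
214 [ 30.  -0. -58.] [171 161 149]
221 [ 27.  -0. -59.] [171 160 149]
228 [ 23.  -0. -56.] [111  60  31]
235 [ 20.  -0. -55.] [110  59  31]
242 [ 19.  -0. -61.] [93 51 28]
249 [ 17.  -0. -62.] [187 109  59]
2543 231 293 170 226
cap [[ 25.6 -10.4 -59.2]
 [ 34.6   0.2 -56.3]
 [ 39.4  10.8 -39.7]]
```

View pics/w5.png

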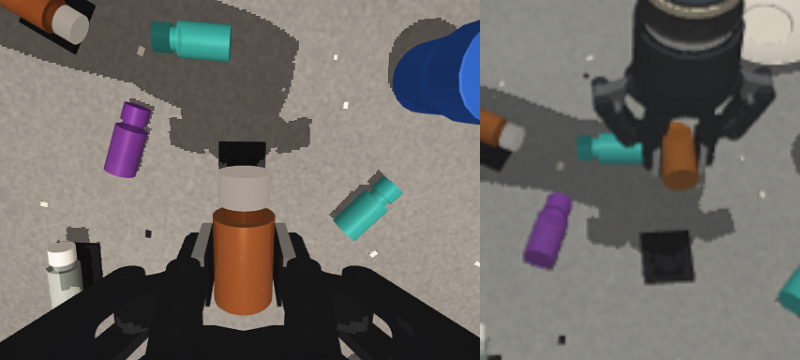

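The vial is held level: cap face at tool x=+39, axis 47–48 mm behind the reported TCP. I carry it over to the chute.

Run:
```python
from h import *
go([.596,.2387,.11],88.2)
```

```text
shift [46.2  -5.38  0.2 ] turn -0.58 yaw 85.29
```

```bash
python3 -m inch '[[1,0,0,0],[3,-0.2,0,0],[6,-0.5,0,0],[10,-1,0,0],[14,-1.5,0,-0.1],[18.5,-2,0,-0.2],[23,-2.6,0,-0.3],[27.5,-3.2,0,-0.4],[32,-3.7,0,-0.5],[36,-4.2,0,-0.6],[39.5,-4.6,0,-0.6],[42,-4.9,0,-0.6]]'
python3 -m inch '[[1.5,-0.2,0,0],[2.8,-0.3,0,0],[3.6,-0.4,0,0],[4.1,-0.5,0,0],[4.2,-0.5,0,0],[4.2,-0.5,0,0],[4.2,-0.5,0,0]]'
python3 - <<'E'
from h import *
im,d=env.capture('wrist'); C=cam('wrist'); s=env.state(); print(s['time_s'],s['eef_pos'],yaw(),s['width'],s['ft_force'])
np.savez('pics/w6.npz',im=im,d=d); save('w6.png',im)
go([.596,.2387,.11],88.2)
E
```

```text
time_s: 9.35
eef_pos: [0.5957, 0.2005, 0.1122]
tcp_rot: [-2.249, -2.191, 0.001]
ft_force: [0.6, -0.1, -0.5]
width: 0.0272
time_s: 10.05
eef_pos: [0.5943, 0.2375, 0.1128]
tcp_rot: [2.256, 2.186, -0.0]
ft_force: [-0.1, -1.2, -1.1]
width: 0.0274
10.1 [0.59430993 0.23753179 0.1127472 ] 88.22262582122322 0.02686470941672868 [-0.11360612 -0.23816064  0.00811835]
shift [0.12 0.17 0.27] turn 0.0 yaw 88.22
```

View pics/w6.png

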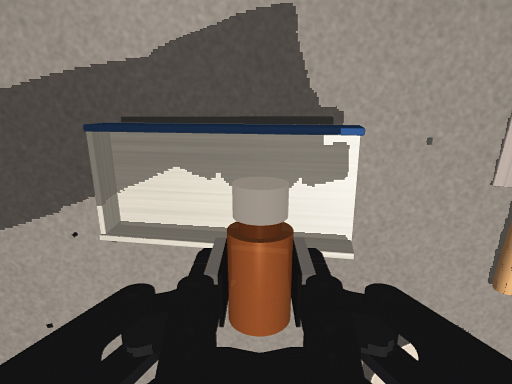

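The chute is visible below. The blue wall runs from (87,127) to (363,130), the stop is at the left near (97,185), and the held vial's cap points at the blue wall. I fit the chute frame from the depth image.

Run:
```python
from h import *
z=np.load('pics/w6.npz'); im,d=z['im'],z['d']; C=cam('wrist'); (fx,fy,cx,cy),Rm,o=C
v,u=np.mgrid[:384,:512]; P=np.stack([(u-cx)/fx*d,(v-cy)/fy*d,d],-1)@Rm.T+o
hsv=cv2.cvtColor(im,cv2.COLOR_RGB2HSV)
bl=(cv2.inRange(hsv,(105,120,30),(125,255,255))>0)&(P[...,2]>.02); bl[:100]=0
q=P[bl]; print(len(q),'bbox',q.min(0).round(4),q.max(0).round(4))
k=np.polyfit(q[:,0],q[:,1],1); print('blue yaw',np.degrees(np.arctan(k[0])),'mean',q.mean(0).round(4))
kz=np.polyfit(q[:,0],q[:,2],1); print('top slope',np.degrees(np.arctan(kz[0])))
yw=np.arctan(k[0]); e=np.array([np.cos(yw),np.sin(yw)]); f=np.array([-e[1],e[0]])
# all chute points: rows above counter, exclude gripper/vial
m=(P[...,2]>.012)&(P[...,2]<.09)&(u>80)&(u<370)&(v>115)&(v<260)&~((u>185)&(u<330)&(v>172))
q=P[m]; a=q[:,:2]@e; b=q[:,:2]@f
print('along',np.percentile(a,[.1,.5,99.5,99.9]).round(4),'across',np.percentile(b,[.1,.5,99.5,99.9]).round(4))
ac=(a.min()+a.max())/2
near=q[b<np.percentile(b,.1)+.006]; print('near wall across hist',np.histogram(b,bins=np.arange(b.min(),b.max()+.004,.004)))
for c0 in [(np.percentile(a,[.3,99.7]).mean(),np.percentile(b,[.3,99.7]).mean())]:
    print('centre',(c0[0]*e+c0[1]*f).round(4))
# floor heights vs chute x
fl=(P[...,2]>.012)&(u>125)&(u<345)&(v>160)&(v<215)&~((u>222)&(u<300)&(v>172))
q=P[fl]; A=q[:,:2]@e-c0[0]; kk=np.polyfit(A,q[:,2],1); print('floor z =',kk[1],'+',kk[0],'x')
```

```text
2479 bbox [0.4657 0.2862 0.0276] [0.665  0.3077 0.2882]
blue yaw -1.6728890519952646 mean [0.5724 0.2914 0.0596]
top slope 9.99676899999779
along [0.4578 0.4586 0.6574 0.658 ] across [0.2183 0.2191 0.3098 0.3099]
near wall across hist (array([ 446, 1678,  478,  506,  508,  521,  530,  528,  544,  558,  562,
        583,  575,  742, 1309, 1345, 1390, 1399, 1419, 1437, 1441,  733,
       1804,  610]), array([0.21763082, 0.22163082, 0.22563082, 0.22963082, 0.23363082,
       0.23763082, 0.24163082, 0.24563082, 0.24963082, 0.25363082,
       0.25763082, 0.26163082, 0.26563082, 0.26963082, 0.27363082,
       0.27763082, 0.28163082, 0.28563082, 0.28963082, 0.29363082,
       0.29763082, 0.30163082, 0.30563082, 0.30963082, 0.31363082]))
centre [0.5655 0.2479]
floor z = 0.03709860627100624 + 0.18683674472190415 x
```

Run:
```python
from h import *
go([.5954,.2417,.013],88.3)
```

```text
shift [0.42 0.1  9.97] turn -0.02 yaw 88.22
```

```bash
python3 -m inch '[[0.1,0.1,0.5,0],[0.3,0.1,1.5,0],[0.4,0.1,3,0],[0.4,0.1,4.5,0],[0.4,0.1,6,0],[0.4,0.1,7.3,0],[0.4,0.1,8.4,0],[0.4,0.1,9.2,0],[0.4,0.1,9.7,0],[0.4,0.1,9.9,0],[0.4,0.1,9.9,0],[0.4,0.1,9.9,0]]'
python3 -m inch '[[0,0,0.1,0],[0,0,0.1,0],[0,0,0.2,0],[0,0,0.2,0]]'
python3 - <<'E'
from h import *
c=env.get_calibration('wrist');T=np.array(c['T_tool_cam'])
im,d=env.capture('wrist'); s=env.state(); print(s['time_s'],s['eef_pos'],yaw(),s['width'],s['ft_force'])
C=cam('wrist'); v,u=np.mgrid[:384,:512]
P=np.stack([(u-c['cx'])/c['fx']*d,(v-c['cy'])/c['fy']*d,d],-1)@C[1].T+C[2]
cc=np.array([.5655,.2475]); e=np.array([.9996,-.0297]); f=np.array([.0297,.9996])
hsv=cv2.cvtColor(im,cv2.COLOR_RGB2HSV)
for uu in(259,):
    for r in range(150,250,8): p=P[r,uu]; w=p[:2]-cc; print(r,'ch x,y',(w@e*1000).round(),(w@f*1000).round(),'z',(p[2]*1000).round(),im[r,uu])
save('w7.png',im[90:330,100:420],1.5)
E
```

```text
time_s: 11.3
eef_pos: [0.5958, 0.2425, 0.0145]
tcp_rot: [2.254, 2.188, 0.002]
ft_force: [0.5, -0.1, -0.4]
width: 0.0269
time_s: 11.7
eef_pos: [0.5954, 0.2424, 0.0119]
tcp_rot: [2.254, 2.188, 0.001]
ft_force: [0.6, 0.5, -0.2]
width: 0.0269
11.75 [0.5953279  0.24234582 0.01186998] 88.28866957890659 0.027311277632995633 [-0.1430644  -0.32769395 -0.37682795]
150 ch x,y 30.0 46.0 z 42.0 [21 41 70]
158 ch x,y 30.0 46.0 z 65.0 [27 45 72]
166 ch x,y 30.0 43.0 z 66.0 [29 50 81]
174 ch x,y 30.0 35.0 z 42.0 [150 145 133]
182 ch x,y 30.0 35.0 z 59.0 [166 156 144]
190 ch x,y 30.0 35.0 z 70.0 [180 169 158]
198 ch x,y 30.0 32.0 z 71.0 [182 172 160]
206 ch x,y 30.0 29.0 z 70.0 [183 173 160]
214 ch x,y 30.0 25.0 z 70.0 [183 173 160]
222 ch x,y 30.0 22.0 z 70.0 [183 172 161]
230 ch x,y 30.0 18.0 z 68.0 [120  65  34]
238 ch x,y 30.0 15.0 z 69.0 [118  62  32]
246 ch x,y 30.0 14.0 z 73.0 [201 122  68]
```

At the target: cap face at chute y=35 (wall at 41), axis about 3 mm above its resting height. I lower in 1 mm steps and watch the force.

```bash
python3 -m inch '[[0,0,0.05,0],[0,0,0.1,0],[0,0,0.1,0]]'; python3 -m inch '[[0,0,0.05,0],[0,0,0.1,0],[0,0,0.1,0]]'; python3 -m inch '[[0,0,0.03,0],[0,0,0.05,0],[0,0,0.05,0]]'
```

```text
time_s: 12.05
eef_pos: [0.5954, 0.2424, 0.0116]
tcp_rot: [2.254, 2.188, 0.001]
ft_force: [-1.5, -1.0, 3.2]
width: 0.0271
time_s: 12.35
eef_pos: [0.5955, 0.2424, 0.0116]
tcp_rot: [2.254, 2.188, 0.002]
ft_force: [-3.1, -0.9, 8.5]
width: 0.0273
time_s: 12.65
eef_pos: [0.5955, 0.2424, 0.0115]
tcp_rot: [2.254, 2.188, 0.002]
ft_force: [-2.8, -0.8, 9.8]
width: 0.0271
```

Run:
```python
from h import *
c=env.get_calibration('wrist')
im,d=env.capture('wrist'); C=cam('wrist'); v,u=np.mgrid[:384,:512]
P=np.stack([(u-c['cx'])/c['fx']*d,(v-c['cy'])/c['fy']*d,d],-1)@C[1].T+C[2]
cc=np.array([.5655,.2475]); e=np.array([.9996,-.0297]); f=np.array([.0297,.9996])
X=(P[...,:2]-cc)@e*1000; Y=(P[...,:2]-cc)@f*1000; Z=P[...,2]*1000
for uu in (222,216,298,306,312):
    print(uu,[(r,int(X[r,uu].round()),int(Y[r,uu].round()),round(float(Z[r,uu]),1),round(float(Z[r,uu]-36-.176*X[r,uu]),1)) for r in range(214,262,3)])
m=(np.abs(Y-15)<6)&(np.abs(X)<25)&(np.abs(X-30)>35); print('floor resid downhill',np.median((Z-36-.176*X)[m]))
save('w8.png',im[150:300,180:340],4)
```

```text
222 [(214, 12, 15, 38.6, 0.5), (217, 12, 13, 38.0, -0.2), (220, 12, 11, 38.2, 0.1), (223, 12, 10, 38.2, 0.1), (226, 12, 8, 37.4, -0.7), (229, 12, 7, 38.3, 0.2), (232, 12, 5, 36.5, -1.5), (235, 12, 4, 38.9, 0.8), (238, 13, 7, 49.3, 11.0), (241, 13, 7, 52.6, 14.2), (244, 14, 7, 55.7, 17.3), (247, 14, 7, 58.9, 20.4), (250, 14, 7, 61.2, 22.6), (253, 15, 6, 63.9, 25.4), (256, 15, 7, 67.8, 29.2), (259, 15, 7, 69.4, 30.8)]
216 [(214, 9, 14, 37.1, -0.5), (217, 9, 13, 37.1, -0.5), (220, 9, 11, 37.1, -0.5), (223, 9, 10, 37.9, 0.3), (226, 9, 9, 38.9, 1.3), (229, 9, 7, 37.9, 0.3), (232, 9, 5, 37.8, 0.3), (235, 9, 3, 37.5, -0.0), (238, 10, 7, 49.3, 11.5), (241, 11, 7, 52.6, 14.7), (244, 11, 7, 56.2, 18.3), (247, 12, 7, 59.3, 21.3), (250, 12, 7, 62.2, 24.1), (253, 12, 7, 64.7, 26.5), (256, 13, 7, 67.9, 29.6), (259, 13, 7, 69.9, 31.7)]
298 [(214, 48, 16, 43.5, -0.9), (217, 48, 15, 43.9, -0.6), (220, 48, 14, 45.1, 0.7), (223, 48, 12, 43.8, -0.6), (226, 48, 11, 45.0, 0.5), (229, 48, 9, 43.2, -1.3), (232, 48, 8, 45.0, 0.6), (235, 48, 6, 44.6, 0.1), (238, 48, 7, 49.5, 5.1), (241, 47, 7, 52.1, 7.8), (24
[... 335 characters left out ...]
, 0.4), (235, 52, 7, 45.7, 0.6), (238, 52, 5, 45.3, 0.1), (241, 52, 3, 43.9, -1.3), (244, 52, 2, 44.7, -0.5), (247, 50, 7, 60.1, 15.3), (250, 49, 7, 62.5, 17.8), (253, 49, 7, 64.9, 20.3), (256, 49, 7, 68.2, 23.7), (259, 48, 7, 71.3, 26.8)]
312 [(214, 54, 17, 46.2, 0.7), (217, 54, 16, 45.7, 0.2), (220, 54, 14, 45.2, -0.4), (223, 54, 13, 45.7, 0.1), (226, 54, 12, 46.7, 1.1), (229, 54, 10, 46.0, 0.5), (232, 55, 8, 45.1, -0.5), (235, 55, 6, 44.6, -1.0), (238, 55, 5, 45.2, -0.4), (241, 55, 4, 45.7, 0.0), (244, 55, 2, 45.3, -0.3), (247, 55, 0, 45.0, -0.7), (250, 53, 3, 53.9, 8.5), (253, 53, 3, 57.0, 11.7), (256, 53, 3, 59.4, 14.2), (259, 52, 2, 60.6, 15.4)]
floor resid downhill 0.06949249457232443
```

View pics/w8.png

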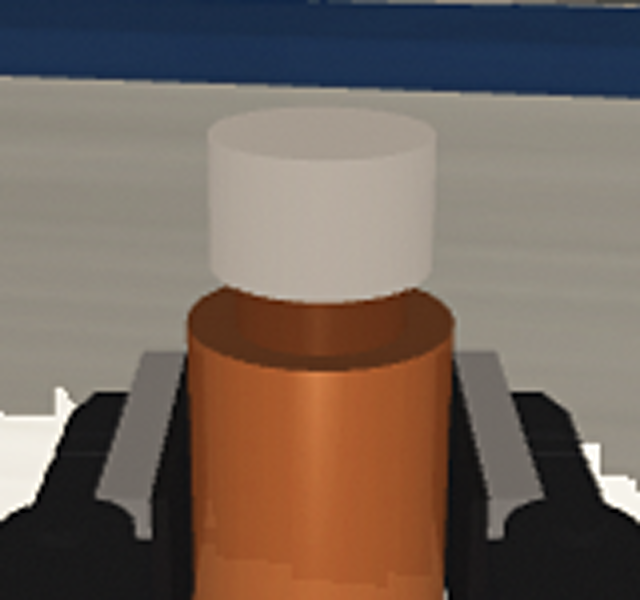

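The tips touch the floor lightly (about 9 N), and by depth the vial is at most 1–2 mm above its resting height. I ease the press slightly and open partway.

```bash
python3 -m inch '[[0,0,-0.05,0],[0,0,-0.05,0],[0,0,0,0],[0,0,0,0],[0,0,0,0]]' 48
python3 - <<'E'
from h import *
im,d=env.capture('wrist'); s=env.state(); print(s['time_s'],s['eef_pos'],s['width'],s['ft_force'])
save('w9.png',im[100:330,60:400],1.5)
c=env.get_calibration('wrist');C=cam('wrist'); v,u=np.mgrid[:384,:512]
P=np.stack([(u-c['cx'])/c['fx']*d,(v-c['cy'])/c['fy']*d,d],-1)@C[1].T+C[2]
cc=np.array([.5655,.2475]); e=np.array([.9996,-.0297]); f=np.array([.0297,.9996])
X=(P[...,:2]-cc)@e*1000; Y=(P[...,:2]-cc)@f*1000; Z=P[...,2]*1000
m=(Y>20)&(Y<38)&(Z-36-.176*X>8)&(np.abs(X)<95); 
if m.any(): print('cap',m.sum(),'x',X[m].min(),X[m].max(),'y',Y[m].max(),'ztop',np.percentile(Z[m],97))
E
```

```text
time_s: 13.2
eef_pos: [0.5929, 0.2427, 0.0109]
tcp_rot: [-2.251, -2.187, 0.003]
ft_force: [-7.4, -1.1, 10.9]
width: 0.0411
13.25 [0.59292383 0.2427472  0.01086472] 0.04058784209662785 [-8.40016461 -0.52918973 10.68151715]
cap 2910 x -94.99672503535254 32.10799749519371 y 37.942868809786006 ztop 65.89752080943195
```

```bash
python3 -m inch '[[0,0,-0.3,0],[0,0,-0.7,0],[0,0,-1.3,0],[0,0,-2.2,0],[0,0,-3.5,0],[0,0,-5,0],[0,0,-7,0],[0,0,-9,0],[0,0,-10,0],[0,0,-10,0]]'
python3 - <<'E'
from h import *
im,d=env.capture('wrist'); t,_=env.capture('top'); s=env.state(); print(s['time_s'],s['eef_pos'],s['width'],s['ft_force'])
A=cv2.resize(im[60:300,40:420],(570,360)); B=cv2.resize(t[155:265,105:165],(196,360),interpolation=cv2.INTER_CUBIC); save('w10.png',np.hstack([A,B]))
C=cam('wrist'); hsv=cv2.cvtColor(im,cv2.COLOR_RGB2HSV)
cc=np.array([.5655,.2475]); e=np.array([.9996,-.0297]); f=np.array([.0297,.9996])
br=cv2.inRange(hsv,(3,90,25),(16,255,230)); k,l,st,ce=cv2.connectedComponentsWithStats(br)
for i in range(1,k):
    if st[i,4]>200:
        p=ray(C,ce[i],.036)[0]; print('brown',ce[i].round(),st[i],'chute',((p[:2]-cc)@e*1000).round(),((p[:2]-cc)@f*1000).round())
E
```

```text
time_s: 14.25
eef_pos: [0.5971, 0.2429, 0.1127]
tcp_rot: [2.252, 2.186, 0.008]
ft_force: [0.8, -0.2, 0.6]
width: 0.0411
14.35 [0.59530373 0.24234456 0.10929414] 0.04116019633546036 [ 0.32513315  0.4985286  -0.13360156]
brown [118. 198.] [  97  167   42   63 2257] chute -82.0 -7.0
brown [502. 267.] [ 487  210   25   90 1258] chute 235.0 -67.0
```

View pics/w10.png

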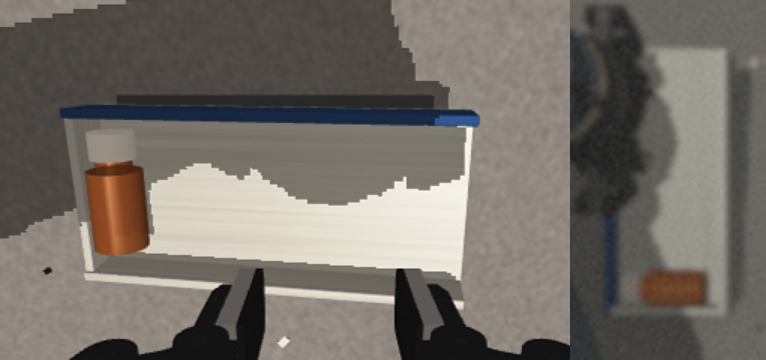

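The first vial rests across the chute at x=-82 against the stop, cap at the blue wall (crop pixel (110,145)). Now the second: body about (0.464,-0.076), yaw about -35°. Tool yaw 145° keeps joint 6 within range for the later +124° turn.

Run:
```python
from h import *
go([.464,-.076,.115],145)
```

```text
shift [-32.21 -12.17  -0.58] turn -11.34 yaw 88.29
```

```bash
python3 -m inch '[[-1,-0.4,-0.6,-0.3],[-3,-1.2,-0.6,-1],[-6,-2.3,-0.6,-2],[-9.5,-3.6,-0.6,-3.3],[-13,-4.9,-0.6,-4.6],[-16.5,-6.2,-0.6,-5.9],[-20,-7.5,-0.6,-7.2],[-23.5,-8.9,-0.6,-8.5],[-26.5,-10,-0.6,-9.8],[-29,-11,-0.6,-10.8],[-31,-11.7,-0.6,-11.3],[-32.2,-12.2,-0.6,-11.3]]' 70
python3 -m inch '[[0,0,0,0],[0,0,0,0],[0,0,0,0]]'
python3 - <<'E'
from h import *
c=env.get_calibration('wrist')
im,d=env.capture('wrist'); C=cam('wrist'); s=env.state(); print(s['time_s'],s['eef_pos'],yaw(),s['width'],s['q'])
save('w11.png',im)
v,u=np.mgrid[:384,:512]; P=np.stack([(u-c['cx'])/c['fx']*d,(v-c['cy'])/c['fy']*d,d],-1)@C[1].T+C[2]
hsv=cv2.cvtColor(im,cv2.COLOR_RGB2HSV)
near=np.hypot(P[...,0]-.464,P[...,1]+.076)<.07
br=(cv2.inRange(hsv,(3,90,25),(16,255,230))>0)&near&(P[...,2]>.015)&(P[...,2]<.05)
wh=(cv2.inRange(hsv,(0,0,120),(180,60,255))>0)&near&(P[...,2]>.02)&(P[...,2]<.05)
for n,m in(('br',br),('wh',wh)):
    q=P[m]; print(n,m.sum(),q.mean(0).round(4) if m.sum() else '',q[:,2].max() if m.sum() else '')
top=br&(P[...,2]>.036); q=P[top][:,:2]; mu=q.mean(0); a=np.linalg.svd(q-mu,full_matrices=False)[2][0]; a*=np.sign(a[0]); t=(q-mu)@a
print('axis yaw',np.degrees(np.arctan2(a[1],a[0])),'ext',np.percentile(t,[1,99]),'mu',mu)
w=P[wh][:,:2]; tw=(w-mu)@a; print('cap ext',np.percentile(tw,[1,99]),'cap side off',np.median((w-mu)@[-a[1],a[0]]))
E
```

```text
time_s: 15.55
eef_pos: [0.462, -0.0769, 0.1137]
tcp_rot: [-0.952, -2.991, 0.0]
ft_force: [0.6, 0.8, -0.5]
width: 0.0598
time_s: 15.85
eef_pos: [0.4638, -0.075, 0.1149]
tcp_rot: [-0.949, -2.994, -0.001]
ft_force: [0.4, 0.5, -0.3]
width: 0.0596
15.9 [ 0.46388083 -0.07499418  0.11503254] 144.8577910839634 0.05972260603140121 [-3.03422760e-01 -9.80998435e-02 -2.10179524e-01  1.45901325e+00
  3.84549322e-04  3.09924490e-01]
br 2001 [ 0.4629 -0.0737  0.04  ] 0.045753068831540566
wh 466 [ 0.4912 -0.0934  0.0387] 0.042618169452392496
axis yaw -34.96418065609609 ext [-0.02111948  0.026313  ] mu [ 0.46384154 -0.07429689]
cap ext [0.02667001 0.04098893] cap side off -9.210130479666265e-06
```

The second vial's mid-body is at (0.4638,-0.0743), axis yaw -35.0°, and the cap extent of 27–41 mm matches the given sizes. I grip 2 mm higher this time, for more finger clearance in the chute.

```bash
python3 - <<'E'
from h import *
go([.4638,-.0743,-.0148],145)
E
python3 -m inch '[[0,0,2,0],[0,-0.1,4.5,0],[0,-0.1,7,0],[0,-0.1,9,0],[0,-0.1,10.8,0],[0,-0.1,12,0],[0,-0.1,12.7,0],[0,-0.1,13,0],[0,-0.1,13,0],[0,-0.1,13,0]]'
```

```text
shift [ 0.04  0.05 12.98] turn -0.03 yaw 144.86
time_s: 16.9
eef_pos: [0.4639, -0.0769, -0.0139]
tcp_rot: [0.95, 2.993, 0.0]
ft_force: [0.2, 0.1, 0.2]
width: 0.0595
```

```bash
python3 -m inch '[[0,0.1,0,0],[0,0.15,0,0],[0,0.15,0,0]]'
python3 -m inch '[[0,0,0,0],[0,0,0,0],[0,0,0,0],[0,0,0,0],[0,0,0,0],[0,0,0,0]]' 0 25
python3 -m inch '[[0,0,-0.3,0],[0,0,-0.8,0],[0,0,-1.6,0],[0,0,-2.8,0],[0,0,-4.2,0],[0,0,-6,0],[0,0,-8,0],[0,0,-10,0],[0,0,-11.5,0],[0,0,-12.5,0],[0,0,-13,0],[0,0,-13,0]]'
python3 - <<'E'
from h import *
c=env.get_calibration('wrist');T=np.array(c['T_tool_cam'])
im,d=env.capture('wrist'); s=env.state(); print(s['time_s'],s['eef_pos'],yaw(),s['width'],s['ft_force'])
v,u=np.mgrid[:384,:512]; P=np.stack([(u-c['cx'])/c['fx']*d,(v-c['cy'])/c['fy']*d,d],-1)@T[:3,:3].T+T[:3,3]
hsv=cv2.cvtColor(im,cv2.COLOR_RGB2HSV)
br=(cv2.inRange(hsv,(3,90,15),(16,255,230))>0)&(P[...,2]<-.02)&(np.abs(P[...,1])<.03)
q=P[br]*1000; print(len(q),np.percentile(q,[1,50,99],axis=0).round(1))
# top line of the body: highest point per x bin
for x in range(-24,26,6):
    w=q[np.abs(q[:,0]-x)<2]
    if len(w)>10: print(x,np.percentile(w[:,2],3).round(1))
go([.5954,.2417,.11],268.3)
E
```

```text
time_s: 17.2
eef_pos: [0.4643, -0.0756, -0.0143]
tcp_rot: [0.95, 2.994, 0.0]
ft_force: [1.0, -0.0, -0.3]
width: 0.0596
time_s: 17.8
eef_pos: [0.4644, -0.0751, -0.0145]
tcp_rot: [0.95, 2.994, 0.002]
ft_force: [1.0, 2.7, 1.9]
width: 0.0269
time_s: 19.0
eef_pos: [0.4645, -0.0757, 0.1162]
tcp_rot: [0.95, 2.993, -0.0]
ft_force: [0.4, 0.3, -0.3]
width: 0.0267
19.05 [ 0.46390406 -0.0755075   0.11524301] 144.79076359013766 0.02722124378204616 [-0.03325177 -1.36560262 -1.19237619]
7015 [[-25.1 -13.3 -59.1]
 [  6.3  -0.1 -56. ]
 [ 22.3  13.2 -34.2]]
-24 -53.9
-18 -58.7
-12 -58.7
-6 -58.7
0 -58.8
6 -58.8
12 -58.8
18 -58.7
24 -57.7
shift [ 7.55 33.5   0.52] turn -24.7 yaw 144.79
```

The vial is held level at mid-body, with the axis about 45 mm behind the reported TCP. I carry and turn it.

```bash
python3 -m inch '[[0.2,1,0,-0.5],[0.6,2.8,0,-1.7],[1.3,5.5,0,-3.2],[2,8.5,0,-4.8],[2.7,11.8,0,-6.4],[3.4,15,0,-8],[4.1,18.3,0,-9.6],[4.8,21.5,0,-11.2],[5.5,24.7,0,-12.8],[6.2,27.7,0,-14.4],[6.8,30.2,0,-16],[7.2,32,0,-17.6]]'
python3 - <<'E'
from h import *
go([.5954,.2411,.11],268.3)
E
```

```text
time_s: 20.25
eef_pos: [0.5889, 0.23, 0.1133]
tcp_rot: [1.409, -2.805, -0.002]
ft_force: [-0.0, 0.8, -0.2]
width: 0.0274
shift [-1.28  0.14  0.33] turn -7.0 yaw -126.68
```

```bash
python3 -m inch '[[-0.3,0,0,-1.4],[-0.6,0,0,-2.8],[-0.9,0,0.1,-4.2],[-1.2,0.1,0.2,-5.6],[-1.3,0.1,0.3,-6.6],[-1.3,0.1,0.3,-7],[-1.3,0.1,0.3,-7],[-1.3,0.1,0.3,-7]]'
python3 - <<'E'
from h import *
s=env.state(); print(s['q'],s['width'])
go([.5954,.2411,.0145],268.3)
E
```

```text
time_s: 21.05
eef_pos: [0.596, 0.2389, 0.1111]
tcp_rot: [2.178, -2.262, -0.002]
ft_force: [-0.3, -0.1, 0.9]
width: 0.0271
[ 2.76738766e-01  3.55633620e-01  2.80337343e-01  1.49724173e+00
  1.80184208e-04 -1.25603104e+00] 0.027059155303912744
shift [-0.22  0.05  9.66] turn -0.1 yaw -92.18
```

```bash
python3 -m inch '[[-0.1,0,0.5,0],[-0.2,0,1.5,-0.1],[-0.2,0,3,-0.1],[-0.2,0,4.5,-0.1],[-0.2,0,6,-0.1],[-0.2,0,7.3,-0.1],[-0.2,0,8.3,-0.1],[-0.2,0,8.9,-0.1],[-0.2,0,9.2,-0.1],[-0.2,0,9.3,-0.1],[-0.2,0,9.3,-0.1]]'
python3 - <<'E'
from h import *
c=env.get_calibration('wrist')
im,d=env.capture('wrist'); C=cam('wrist'); s=env.state(); print(s['time_s'],s['eef_pos'],yaw(),s['width'],s['ft_force'])
v,u=np.mgrid[:384,:512]; P=np.stack([(u-c['cx'])/c['fx']*d,(v-c['cy'])/c['fy']*d,d],-1)@C[1].T+C[2]
cc=np.array([.5655,.2475]); e=np.array([.9996,-.0297]); f=np.array([.0297,.9996])
X=(P[...,:2]-cc)@e*1000; Y=(P[...,:2]-cc)@f*1000; Z=P[...,2]*1000
hsv=cv2.cvtColor(im,cv2.COLOR_RGB2HSV); br=(cv2.inRange(hsv,(3,90,15),(16,255,230))>0)&(np.abs(X-30)<16)&(Z>40)
print('x',np.percentile(X[br],[1,99]).round(1),'y',np.percentile(Y[br],[1,99]).round(1),'ztop',np.percentile(Z[br],[96,99]).round(1))
E
```

```text
time_s: 22.15
eef_pos: [0.5972, 0.2406, 0.0198]
tcp_rot: [-2.187, 2.254, -0.001]
ft_force: [-0.5, 0.0, -0.4]
width: 0.0274
22.2 [0.59736114 0.24060816 0.02003541] -91.70860488946408 0.02694026222232234 [-0.5935361   0.29037533 -0.23594137]
x [18.7 45.3] y [-28.   19.6] ztop [78.7 79.4]
```

```bash
python3 -m inch '[[0,0,0.2,0],[0,0,0.4,0],[0,0,0.55,0],[0,0,0.6,0],[0,0,0.6,0]]'; for i in 1; do python3 -m inch '[[0,0,0.05,0],[0,0,0.1,0],[0,0,0.1,0]]'; done; python3 -m inch '[[0,0,0.05,0],[0,0,0.1,0],[0,0,0.1,0]]'
```

```text
time_s: 22.7
eef_pos: [0.5966, 0.2404, 0.013]
tcp_rot: [2.188, -2.254, -0.0]
ft_force: [0.4, 0.2, -0.6]
width: 0.0268
time_s: 23.0
eef_pos: [0.5967, 0.2405, 0.0122]
tcp_rot: [-2.188, 2.254, -0.0]
ft_force: [0.6, -0.2, -0.7]
width: 0.0272
time_s: 23.3
eef_pos: [0.5969, 0.2405, 0.012]
tcp_rot: [-2.188, 2.254, -0.0]
ft_force: [-1.6, -0.8, 2.3]
width: 0.0273
```

Contact at the expected height (axis about 56 mm). I release and lift.

```bash
python3 -m inch '[[0,0,0,0],[0,0,0,0],[0,0,-0.05,0],[0,0,-0.15,0],[0,0,-0.3,0],[0,0,-0.6,0],[0,0,-1.2,0],[0,0,-2.5,0],[0,0,-4.5,0],[0,0,-7,0],[0,0,-9,0],[0,0,-10,0]]' 48
python3 -m inch '[[0,0,-1,0],[0,0,-2,0],[0,0,-3,0],[0,0,-3,0],[0,0,-3,0]]'
python3 - <<'E'
from h import *
c=env.get_calibration('wrist')
im,d=env.capture('wrist'); C=cam('wrist'); t,_=env.capture('side'); s=env.state(); print(s['time_s'],s['eef_pos'],s['width'],s['ft_force'])
v,u=np.mgrid[:384,:512]; P=np.stack([(u-c['cx'])/c['fx']*d,(v-c['cy'])/c['fy']*d,d],-1)@C[1].T+C[2]
cc=np.array([.5655,.2475]); e=np.array([.9996,-.0297]); f=np.array([.0297,.9996])
X=(P[...,:2]-cc)@e*1000; Y=(P[...,:2]-cc)@f*1000; Z=P[...,2]*1000
hsv=cv2.cvtColor(im,cv2.COLOR_RGB2HSV); br=(cv2.inRange(hsv,(3,90,15),(16,255,230))>0)&(np.abs(X)<105)&(np.abs(Y)<45)&(Z>25)
k,l,st,ce=cv2.connectedComponentsWithStats(br.astype(np.uint8))
for i in range(1,k):
    if st[i,4]>100: m=l==i; print(st[i,4],'x',np.percentile(X[m],[1,50,99]).round(1),'y',np.percentile(Y[m],[1,99]).round(1),'z',np.percentile(Z[m],97).round(1))
A=cv2.resize(im,(480,360)); B=cv2.resize(t[75:155,175:290],(320,223),interpolation=cv2.INTER_CUBIC); D=cv2.resize(t[195:350,170:340],(320,137+0),interpolation=cv2.INTER_CUBIC)
save('w12.png',np.hstack([A,np.vstack([B,D])]))
E
```

```text
time_s: 24.5
eef_pos: [0.5987, 0.2409, 0.1154]
tcp_rot: [-2.184, 2.251, -0.005]
ft_force: [0.9, 0.2, 0.0]
width: 0.0407
time_s: 25.0
eef_pos: [0.5967, 0.2404, 0.141]
tcp_rot: [2.188, -2.254, -0.0]
ft_force: [-0.3, 0.3, -0.3]
width: 0.0409
25.1 [0.59623467 0.24032163 0.14021909] 0.04077316057174198 [ 0.01535645  0.23075121 -0.30913042]
3556 x [-92.3 -63.1 -39.7] y [-28.4  19.9] z 54.7
```

View pics/w12.png

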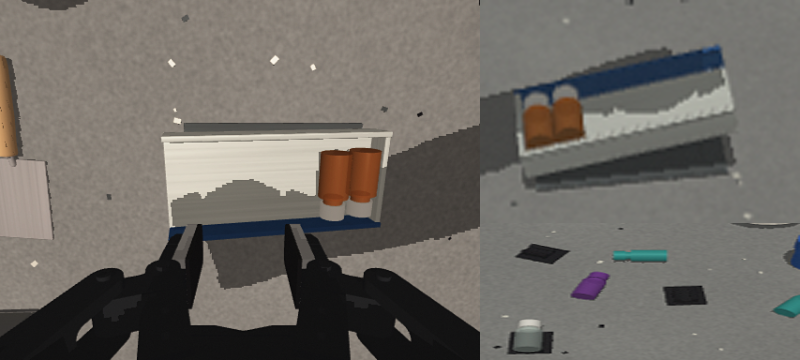

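Both brown vials lie side by side against the stop, caps at the blue wall, and the clear vial is still in its cradle at (530,335). The gripper is clear, so I hand in.

```bash
python3 -c "
from station import env
env.sign_off(); s=env.state(); print(s['time_s'],s['eef_pos'],s['ft_force'])"
```

```text
the job is handed in; nothing more can be done
the job is handed in; nothing more can be done
```

Both brown vials are in the chute, one behind the other against the front stop, with their white caps at the blue wall. I handed the job in at about 25 s.

- **Last checks:** The glass of the two vials together spans chute x = -92 to -40 mm, which fits axes at about -82 and -54. The clear vial is still in its cradle and the lookalikes are where they were. The gripper stood clear with no force reading.
- **First grip missed:** The real fingertips sit about 33–46 mm behind the reported TCP, so the first close was in the air above the vial. A second grip caught the glass too high, so I measured the offset with the wrist depth camera and gripped lower.
- **First vial release:** The force rose to about 10 N with the vial about 2–3 mm above its expected resting height. Depth did not show clearly whether the fingers or the glass touched first, so it may have settled up to 3 mm on release.
- **Second vial release:** I gripped it 2 mm higher, and it touched down at the expected height with about 2 N.

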